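# Lock the rotator shaft: turn the slotted disc, push the bar through

### The arm

A 6-joint arm with a two-finger parallel gripper is mounted at the origin on a cart in front of the work surface, level with it; the furniture and walls round the work are solid. World frame = base frame: x ahead of the robot, y to its left, z up, the work surface at z = 0. Lengths are in mm, angles in rad, forces in N, time in s.
With the tool pointing down it reaches from about 400 to 925 mm from the base axis. Payload 12.5 kg.
Tool frame: the origin (TCP) lies at the very end of the fingers, on their centre line; the grasp point (between the pads) lies 19 mm behind it (env.grip_point_offset is the distance from the TCP to the grasp point, in mm); z points along the fingers, y is the direction in which the jaws open and shut (so a half turn about z gives the same grasp; the last joint's range is limited). The gripper opens to 95 mm and grips with 3 to 60 N. Pads are 20 mm wide; open, the fingers measure 119 mm over their backs; the gripper's body (75 mm by 180 mm) begins 59 mm behind the grasp point.
Start: joints at [-1.438, 0.491, 1.559, -0, 1.092, -0.106], TCP at [147.858, -607.277, 214.661] pointing down, gripper open.
Joint ranges: [-3.1, 3.1], [-0.84, 2.19], [0.05, 2.79], [-1.13, 4.28], [0.06, 2.93], [-2.69, 2.69]. Speed limits (rad/s): [2.22, 2.22, 2.79, 3.14, 3.14, 3.14].

### API

Orientations are given as [roll, pitch, yaw] about the fixed x, y, z axes, in that order (R = Rz(yaw) Ry(pitch) Rx(roll)).
In Python, from cell import env gives the robot as it stands.
- The arm moves only by the tool drive_tool, never from a script. Its argument "commands" is a list of rows, each an object of numbers: "dx", "dy", "dz": the shift along the world's x, y, z in mm; "yaw": the turn about the world's z in degrees. In form: [{"dx": .., "dy": .., "dz": .., "yaw": ..}, ...]. A call has 1 to 5 rows; each row shifts and turns the commanded pose from where the row before left it; what a row does not reach is not made up. A row lasts 1/12 s, in which the tool goes at most 41.7 mm and 7.16 degrees, less where a joint would pass 70% of its speed; a pose out of reach is approached as far as the arm can. A call with a gripper value outside its range is refused whole. "grip" is the opening, from 0 (shut) to 1 (fully open), set as the call begins (left out, the last holds). The fingers move at their own pace and stop on an object; the grip force is fixed at half the most. Time passes only in rows, so rows that do not move let the fingers close. It gives the time, the measured TCP pose, the force and the opening at its end, in the units of the state.
- env.state(): the state, without advancing time (a new reading comes with each control period).
- env.read_camera(name): name is "scene" or "top" or "wrist"; returns the picture (420x560x3 uint8, red, green, blue); there is no depth.
- env.calibration(name): a dict with "intrinsics" (3x3 intrinsics, pixels), "rvec" (rotation vector, rad) and "tvec" (3), from world to camera coordinates, as OpenCV has them. Camera axes: x right, y down, z forward; pixel columns grow to the right and rows downward; lengths in mm; the calibration is good to about 2 mm. A picture is of the moment at which its call begins: read the wrist's pose just before it. calibration takes no time and is no camera call; for the wrist camera it gives the pose at the moment of the call.
- env.job_done(): hands the job in, once; it reports no verdict.
Trained networks look in the newest picture that a camera, given by its name, has taken for a name from the list of things; names that differ only in an ending like _2 or _b are one class to them, and where a whole thing is asked for, a point or a joint stands for the part that bears it (a point fixed in the world has none). Each returns a list of dicts, best first, with "conf" (0 to 1); they miss things now and then, are a little off and sometimes report something else, mostly with a low value. They report only what shows in the picture. A call takes as long as a camera call.
- env.trace(query, camera): "pixels" (420x560 bool, what is visible of it) and "pixel" ([column, row] in pixels, amid what is visible of it).
- env.place_of(query, camera): "pixel" ([column, row] in pixels: a listed point, or the origin of a listed thing).
The state is a dict: "t": time; "joints": joint angles; "qvel": joint speeds; "tau": joint torques, N m; "eef_pos": TCP position; "tcp_rot": TCP orientation; "ft_force": force on the tool from outside, world axes, zero at the start; "moment": the same for the moment, N m; "opening": opening from 0.0 (shut) to 1.0 (fully open).
Only numpy, scipy, OpenCV 4.12 (cv2) and the standard library are available. Lean on these libraries where they do the work, as an engineer would, in place of code of your own. Each camera call takes 0.05 s, during which the arm holds its last target.

### The job

Lock the shaft of the sample rotator on the bench: with the fingertips, push the slotted steel disc round by its upright posts until its slot lines up with the locking bar, then push the bar by its upright plate through the slot until its nose is fully home in the keeper block on the other side. Nothing is to be gripped or lifted: the bar stays down on its rail all the way, and the bottle, tape, carton, dish and mug standing round it stay where they are.

Things in the scene. Friction and masses are not known exactly. Their poses are not given: they have to be found in the camera images.
- lock_unit: The fixed shaft-lock unit: grey base plate 310 x 106 mm, 12 mm thick, on the bench, carrying the rail, the disc and the keeper block in a row. Origin: on the disc's axis, at bench height. Its +x axis is the way the bar is to be pushed, z up. The plate reaches from x = -220 to +90 mm.
- rail_end (a point): Centre of the rear end of the aluminium rail in which the bar lies, 29 mm above the bench, level with the tops of its walls. The rail runs from here (x = -215 mm of the unit) to x = -50 mm, is open at the top, 34 mm wide outside; its floor is 19 mm above the bench.
- keeper_mouth (a point): Centre of the mouth of the keeper block's blind pocket, which faces the disc (x = +49 mm of the unit, 26 mm above the bench). The pocket is 17 mm wide and 20 mm high; its end wall lies 24 mm further in, at x = +73 mm. The block is 31 mm long, 44 mm wide and, with its screw heads, 46 mm high.
- lock_disc: Steel locking disc, 84 mm across, lying flat on an upright shaft; origin on its axis, 13.5 mm above the bench; top face 38 mm above the bench. A slot 15.5 mm wide, open at the top, runs right across it along the disc's own x axis; its mouths flare to 27 mm. Either end may face the bar. It turns both ways without stops, with about 1 N at a post, and stays where left.
- post_a_top (a point): Centre of the top of one upright black finger post of the disc: 12 mm diameter, 24 mm tall, standing on the disc's top face (38 to 62 mm above the bench), 28 mm from the disc's axis on the disc's own +y side, square to the slot.
- post_b_top (a point): Centre of the top of the other, identical post, 28 mm from the axis on the disc's own -y side.
- lock_bar: The loose dark steel locking bar, 12 mm wide, 14 mm high, 140 mm long, about 0.23 kg, lying in the rail. Origin: centre of its underside. Its +x axis points to the nose, which is tapered over its last 10 mm. It slides with about 1.5 N; in line with the slot it has about 120 to 140 mm to go.
- bar_nose (a point): Tip of the bar's nose, at half its height. Fully home it lies 73 mm beyond the disc's axis along the unit's x axis, against the end wall of the keeper's pocket.
- push_plate (a point): Centre of the rear face of the bar's upright push plate, the face to push on, 46 mm above the bench at the start. The plate is 36 mm wide, 28 mm tall (30 to 58 mm above the bench) and 8 mm thick; it stands across the bar's rear end, 140 mm behind the nose, and passes over the rail's walls. Fully home this face lies 67 mm before the disc's axis.
- reagent_bottle: Bystander: small white bottle with a red cap, 45 mm diameter, 78 mm tall, loose beside the unit. Origin: centre of its underside.
- tape: Bystander: roll of tape lying flat, 67 mm diameter, 19 mm tall, loose beside the unit. Origin: centre of its underside.
- carton: Bystander: white carton 100 x 50 x 36 mm, loose, beyond the keeper. Origin: centre of its underside.
- dish: Bystander: closed petri dish, 88 mm diameter, 16 mm tall, loose, to the right front. Origin: centre of its underside.
- mug: Bystander: purple banded mug, 71 mm diameter, 107 mm tall, loose, at the left rear. Origin: centre of its underside.

How it is judged:
By the outcome, as a careful person would: the job done as asked, in the order asked, and still so for the second after the job is handed in, with the robot touching nothing.
It also fails if it takes over 58 s, if anything falls off the work surface, if the arm or the gripper's body presses on something with over 40 N, if the wrist force passes 120 N, or if a joint passes its speed limit or range.

## Working session

There is one attempt and no reset: what is moved stays moved. The work goes in short steps, Python scripts to look and compute and a tool call to move; the robot and the scene stay as the last step left them, time stands still between calls to the robot, and variables do not carry over. Pictures are saved under pics/ and viewed, and the job is handed in when it is done.

Besides the shell and the picture viewer there is one more tool, called after ">>>" as name(argument=value, ...), one argument or row to a line, values as JSON. drive_tool: Moves the arm, as the interface text tells. Its arguments: {"type":"object","properties":{"commands":{"type":"array"},"grip":{"type":"number"}},"required":["commands"]}

```bash
mkdir -p pics; ls
cat > h.py <<'E'
import numpy as np, cv2
from cell import env
def cal(n):
    c=env.calibration(n); return np.array(c["intrinsics"],float),np.array(c["rvec"],float),np.array(c["tvec"],float)
def ray(n,px,z):
    K,r,t=cal(n); R=cv2.Rodrigues(r)[0]; C=-R.T@t.ravel()
    d=R.T@np.linalg.inv(K)@np.array([px[0],px[1],1.0]); return C+d*(z-C[2])/d[2]
def proj(n,P):
    K,r,t=cal(n); return cv2.projectPoints(np.array(P,float).reshape(-1,3),r,t,K,None)[0].reshape(-1,2)
def shot(n,f):
    im=env.read_camera(n); cv2.imwrite('pics/'+f,cv2.cvtColor(im,cv2.COLOR_RGB2BGR)); return im
E
python3 - <<'E'
from h import *
s=env.state(); print(s)
Z=dict(rail_end=29,keeper_mouth=26,lock_disc=13.5,post_a_top=62,bar_nose=26,push_plate=46,reagent_bottle=0,tape=0,carton=0,dish=0,mug=0,lock_unit=0)
for n in("top","scene"):
    shot(n,n+'0.png')
    K,r,t=cal(n); R=cv2.Rodrigues(r)[0]; print(n,'C',-R.T@t.ravel())
    for k,z in Z.items():
        for d in env.place_of(k,n)[:3]:
            print(n,k,round(d['conf'],2),np.round(d['pixel'],1),np.round(ray(n,d['pixel'],z),1))
print(env.state()['t'])
E
```

```text
pics
{'t': 0.0, 'joints': array([-1.43759228e+00,  4.91537239e-01,  1.55947223e+00,  7.65764743e-06,
        1.09168908e+00, -1.05575403e-01]), 'qvel': array([-3.35704882e-04, -1.17812694e-03, -1.43544079e-03, -7.43656995e-05,
        8.15170149e-04,  1.47895613e-03]), 'tau': array([-1.72596232e-03, -6.12640929e+01, -2.58180732e+01,  6.91158953e-02,
        4.81130148e-02, -8.27337567e-05]), 'eef_pos': array([ 147.82813614, -607.00588926,  214.06777129]), 'tcp_rot': array([-3.14049364e+00, -1.23291549e-04,  2.38775849e-01]), 'ft_force': array([ 0.51146331, -0.22911841,  0.60879871]), 'moment': array([-0.01698986,  0.01788177, -0.02955899]), 'opening': 1.002817294553698}
top C [ 402.43962658   49.81721545 1411.53387304]
top rail_end 0.76 [320.7 200.5] [ 576.3 -108.8   29. ]
top rail_end 0.6 [291.3 157. ] [690.5 -29.7  29. ]
top lock_disc 0.67 [235.6 195.1] [587.6 115.6  13.5]
top post_a_top 0.61 [245.1 185.6] [606.2  89.6  62. ]
top bar_nose 0.72 [221.9 191.5] [594.6 151.2  26. ]
top push_plate 0.56 [321.5 200.6] [ 573.9 -109.    46. ]
top reagent_bottle 0.5 [276.9 231. ] [495.5   3.9
[... 269 characters left out ...]
.36505207  858.40528897 1190.6349217 ]
scene rail_end 0.59 [291.  186.5] [ 578.3 -109.5   29. ]
scene keeper_mouth 0.67 [232.3 229.8] [592.4 147.4  26. ]
scene lock_disc 0.83 [241.7 229. ] [581.6 118.9  13.5]
scene post_a_top 0.92 [237.2 206.3] [623.5  91.   62. ]
scene bar_nose 0.68 [293.4 182.9] [ 585.4 -130.3   26. ]
scene bar_nose 0.57 [262.6 208.7] [582.8  22.7  26. ]
scene push_plate 0.5 [288.  184.1] [581.3 -97.8  46. ]
scene reagent_bottle 0.55 [290.5 224.5] [489.7  -1.2   0. ]
scene tape 0.51 [250.6 187.6] [695.6 -42.8   0. ]
scene carton 0.74 [203.6 258. ] [596.2 265.1   0. ]
scene mug 0.73 [148.1 268. ] [689.8 394.3   0. ]
scene lock_unit 0.87 [243.7 226. ] [594.5  97.3   0. ]
1.3
```

Run:
```python
import cv2
for n,(a,b,c,d) in dict(top=(110,340,110,270),scene=(130,330,140,300)).items():
    im=cv2.imread(f'pics/{n}0.png')[c:d,a:b]
    cv2.imwrite(f'pics/{n}0z.png',cv2.resize(im,None,fx=3.4,fy=3.4,interpolation=cv2.INTER_CUBIC))
```

```text
(no output)
```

View pics/top0z.png

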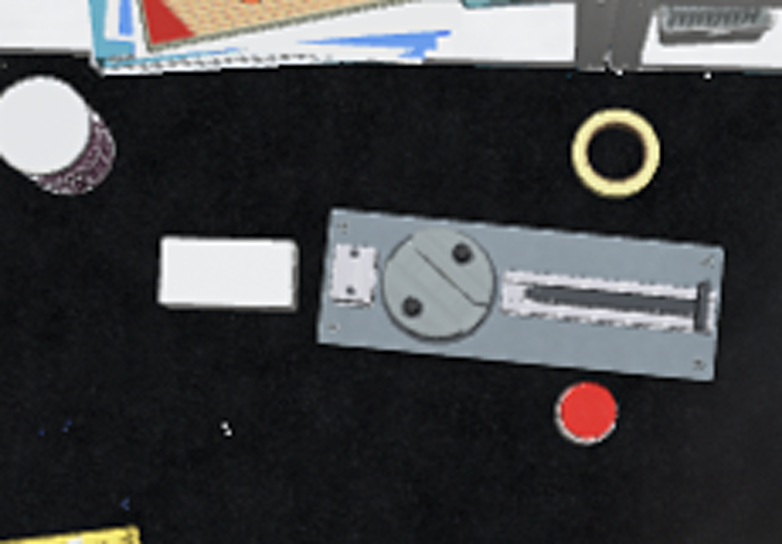

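View pics/scene0z.png

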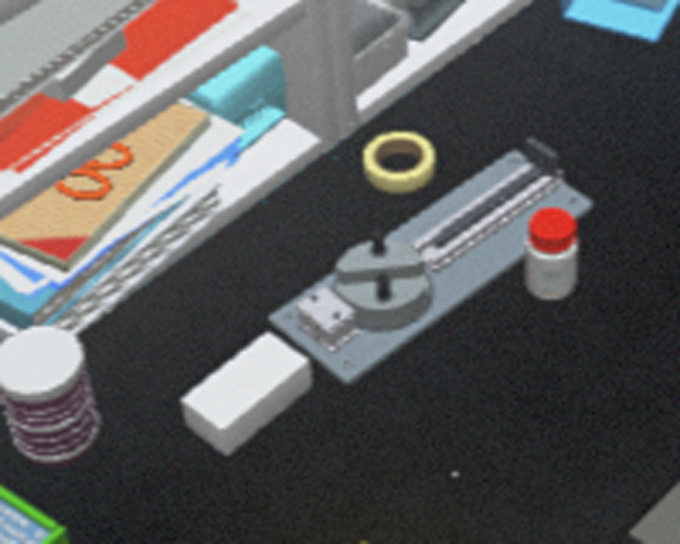

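Run:
```python
from h import *
from scipy.optimize import least_squares
im=np.array([[332,210],[722,246],[714,380],[318,343]])/3.4+110
# top corners: keeper-far(+90,-53)right of +x.. ; image up=+x world
local=np.array([[90,-53],[-220,-53],[-220,53],[90,53]],float)
def W(p,l,z):
    c,s=np.cos(p[2]),np.sin(p[2]); return np.c_[p[0]+c*l[:,0]-s*l[:,1],p[1]+s*l[:,0]+c*l[:,1],np.full(len(l),z)]
f=lambda p:(proj('top',W(p,local,12))-im).ravel()
r=least_squares(f,[590,110,1.48]);print(r.x,np.degrees(r.x[2]),r.fun)
p=r.x
for q in([462,253],[412,307]):
    w=ray('top',np.array(q)/3.4+110,62); d=w[:2]-p[:2]; print(w,np.hypot(*d),np.degrees(np.arctan2(d[1],d[0])-p[2]))
w=ray('top',np.array([704,307])/3.4+110,58);print('plate',w)
print(W(p,np.array([[-215,0],[49,0]]),29))
```

```text
[589.8969972  106.42992251   1.50106076] 86.0044464572231 [-0.368029   -0.14536068  0.75299811 -0.03078313 -0.06563346 -0.03966927
 -0.30999287  0.19822762]
[609.36857143  87.68844754  62.        ] 27.02563758321556 -129.90988534607564
[567.51456429 124.22606242  62.        ] 28.595032766070464 55.50755135651208
plate [572.94240226 -96.11702591  58.        ]
[[ 574.91599989 -108.04751155   29.        ]
 [ 593.31127101  155.31082608   29.        ]]
```

>>> drive_tool(
  commands=[
    {"dx":27,"dy":30,"yaw":-4},
    {"dx":27,"dy":30,"yaw":-4},
    {"dx":27,"dy":30,"yaw":-4},
    {"dx":27,"dy":30,"yaw":-4},
    {"dx":27,"dy":30,"yaw":-3},
  ],
  grip=0,
)

```text
invalid input
```

>>> drive_tool(
  commands=[
    {"dx":27,"dy":30,"dz":0,"yaw":-4},
    {"dx":27,"dy":30,"dz":0,"yaw":-4},
    {"dx":27,"dy":30,"dz":0,"yaw":-4},
    {"dx":27,"dy":30,"dz":0,"yaw":-4},
    {"dx":27,"dy":30,"dz":0,"yaw":-2},
  ],
  grip=0,
)

```text
t: 1.72
eef_pos: [283.7, -455.8, 214.8]
tcp_rot: [3.141, -0.0, -0.08]
ft_force: [0.8, 0.0, -0.1]
opening: 0.71
```

>>> drive_tool(
  commands=[
    {"dx":20,"dy":30,"dz":5,"yaw":0},
    {"dx":20,"dy":30,"dz":5,"yaw":0},
    {"dx":20,"dy":30,"dz":5,"yaw":0},
    {"dx":20,"dy":30,"dz":5,"yaw":0},
    {"dx":20,"dy":30,"dz":5,"yaw":0},
  ],
)

```text
t: 2.13
eef_pos: [383.5, -305.7, 240.1]
tcp_rot: [3.141, -0.0, -0.076]
ft_force: [1.3, -0.2, 0.6]
opening: 0.362
```

>>> drive_tool(
  commands=[
    {"dx":20,"dy":30,"dz":5,"yaw":0},
    {"dx":20,"dy":30,"dz":5,"yaw":0},
    {"dx":20,"dy":30,"dz":5,"yaw":0},
    {"dx":20,"dy":30,"dz":5,"yaw":0},
    {"dx":20,"dy":30,"dz":5,"yaw":0},
  ],
)

```text
t: 2.55
eef_pos: [483.5, -155.6, 265.1]
tcp_rot: [3.141, -0.0, -0.075]
ft_force: [0.5, 0.3, 0.0]
opening: 0.026
```

>>> drive_tool(
  commands=[
    {"dx":20,"dy":30,"dz":0,"yaw":0},
    {"dx":20,"dy":30,"dz":0,"yaw":0},
    {"dx":20,"dy":30,"dz":0,"yaw":0},
    {"dx":20,"dy":30,"dz":0,"yaw":0},
    {"dx":0,"dy":0,"dz":0,"yaw":0},
  ],
)

```text
t: 2.97
eef_pos: [565.1, -33.0, 264.5]
tcp_rot: [-3.141, -0.001, -0.072]
ft_force: [-0.4, -0.7, -0.4]
opening: 0.004
```

Run:
```python
from h import *
s=env.state();print(s['eef_pos'],s['tcp_rot'],s['ft_force'],s['t'])
shot('wrist','w1.png')
K,r,t=cal('wrist');R=cv2.Rodrigues(r)[0];print(-R.T@t.ravel(),R[2])
```

```text
[565.13607614 -32.97756155 264.48359403] [-3.14075741e+00 -8.44440464e-04 -7.17388488e-02] [-0.36553635 -0.66478253 -0.40046115] 2.9667
[641.89916104 -40.39785256 434.29375081] [-0.27951996  0.02040597 -0.95992301]
```

View pics/w1.png

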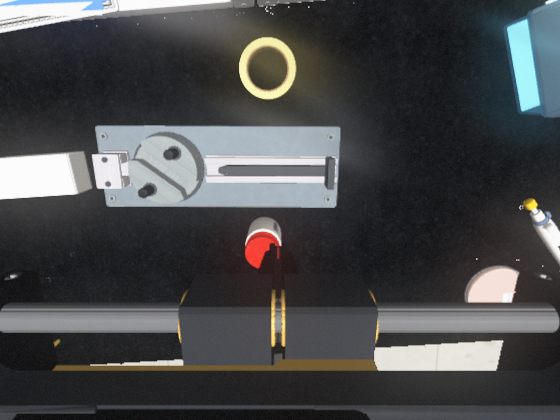

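Run:
```python
from h import *
Z=dict(rail_end=29,keeper_mouth=26,lock_disc=13.5,post_a_top=62,bar_nose=26,push_plate=46,reagent_bottle=0,tape=0,carton=0)
for k,z in Z.items():
    for d in env.place_of(k,'wrist')[:3]:
        print(k,round(d['conf'],2),np.round(d['pixel'],1),np.round(ray('wrist',d['pixel'],z),1))
im=cv2.imread('pics/w1.png')[110:220,80:350]
cv2.imwrite('pics/w1z.png',cv2.resize(im,None,fx=2.9,fy=2.9,interpolation=cv2.INTER_CUBIC))
```

```text
rail_end 0.65 [339.3 167.6] [ 574.8 -113.4   29. ]
rail_end 0.51 [143.6 189.4] [564.9 133.9  29. ]
keeper_mouth 0.8 [126.1 170.9] [589.2 151.7  26. ]
lock_disc 0.85 [168.9 168.6] [586.5 101.5  13.5]
post_a_top 0.67 [169.2 152.5] [610.8  81.   62. ]
post_a_top 0.61 [218.9 171.9] [584.7  28.   62. ]
bar_nose 0.68 [217.3 171.8] [579.7  36.8  26. ]
push_plate 0.82 [334.1 171.5] [ 572.6 -106.3   46. ]
reagent_bottle 0.84 [263.8 231.4] [487.3 -12.6   0. ]
carton 0.97 [ 50.2 172.4] [592.1 265.    0. ]
```

View pics/w1z.png

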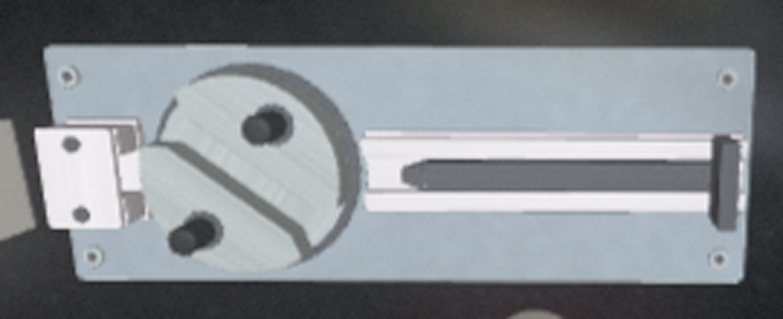

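```bash
cat >> h.py <<'E'
from scipy.optimize import least_squares
local=np.array([[90,-53],[-220,-53],[-220,53],[90,53]],float)
def W(p,l,z):
    l=np.array(l,float).reshape(-1,2);c,s=np.cos(p[2]),np.sin(p[2]); return np.c_[p[0]+c*l[:,0]-s*l[:,1],p[1]+s*l[:,0]+c*l[:,1],np.full(len(l),z)]
def L(p,w):
    c,s=np.cos(p[2]),np.sin(p[2]);d=np.array(w)[:2]-p[:2];return np.array([c*d[0]+s*d[1],-s*d[0]+c*d[1]])
E
python3 - <<'E'
from h import *
u=lambda q:np.array(q)/2.9+[80,110]
im=u([[43,47],[755,50],[743,283],[78,281]])
r=least_squares(lambda p:(proj('wrist',W(p,local,12))-im).ravel(),[590,110,1.48]);print(r.x,np.degrees(r.x[2]),r.fun.round(2))
p=r.x
for q in([258,131],[182,240]):
    w=ray('wrist',u(q),62); l=L(p,w); print(w,l,np.hypot(*l),np.degrees(np.arctan2(l[1],l[0])))
for q,z in (([738,138],58),([733,230],58),([403,175],26)): print(L(p,ray('wrist',u(q),z)))
for pp,zz in (((0,0),38),((-215,0),29),((49,0),26)): print(u([0,0])*0+(proj('wrist',W(p,pp,zz))-[80,110])*2.9)
E
```

```text
[586.91823397 101.03039911   1.49257165] 85.51805632979612 [-1.2  -0.3   1.33 -0.58  0.92  0.76 -1.06  0.76]
[608.15855262  81.94111503  62.        ] [-17.37108622 -22.66709656] 28.557869368392687 -127.46500038400953
[567.42338532 119.72321938  62.        ] [17.11223441 20.89598257] 27.008714408433754 50.6851091932521
[-205.0673584   -20.04473082]
[-204.94700911   16.9855304 ]
[-66.52600299   0.08721941]
[[239.75670341 178.81751855]]
[[747.51997475 176.93623359]]
[[135.79279341 173.99718301]]
```

>>> drive_tool(
  commands=[
    {"dx":10,"dy":18,"dz":-33,"yaw":0},
    {"dx":9,"dy":18,"dz":-33,"yaw":0},
    {"dx":9,"dy":18,"dz":-33,"yaw":0},
    {"dx":9,"dy":18,"dz":-33,"yaw":0},
    {"dx":9,"dy":17,"dz":-32,"yaw":0},
  ],
)

```text
t: 3.88
eef_pos: [609.0, 52.2, 99.2]
tcp_rot: [3.142, -0.0, -0.076]
ft_force: [-0.2, -0.2, 0.6]
opening: 0.005
```

>>> drive_tool(
  commands=[
    {"dx":0,"dy":0,"dz":-16,"yaw":0},
    {"dx":0,"dy":0,"dz":0,"yaw":0},
  ],
)

```text
t: 4.05
eef_pos: [607.3, 52.2, 80.9]
tcp_rot: [3.141, 0.006, -0.074]
ft_force: [0.6, -0.8, -0.4]
opening: 0.004
```

Run:
```python
from h import *
s=env.state();print(s['eef_pos'],s['tcp_rot'],s['ft_force'],s['t'])
for n in('wrist','top','scene'): shot(n,n[0]+'2.png')
print({n:proj(n,s['eef_pos']).round(1) for n in('wrist','top','scene')})
```

```text
[607.2693116   52.23683092  80.86558601] [ 3.14116068  0.00608593 -0.07447969] [ 0.55814865 -0.8451362  -0.41812372] 4.05
{'wrist': array([[276.3, 260.4]]), 'top': array([[259.7, 184.4]]), 'scene': array([[249.6, 197.5]])}
```

View pics/w2.png

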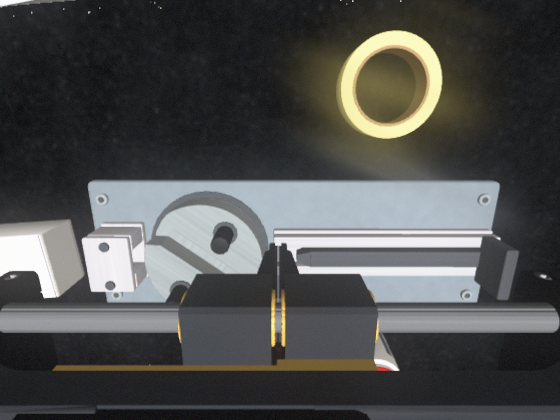

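Run:
```python
import cv2,numpy as np
a=cv2.imread('pics/t2.png')[150:240,190:340];b=cv2.imread('pics/s2.png')[170:260,190:340]
cv2.imwrite('pics/ts2.png',np.vstack([cv2.resize(i,None,fx=3.3,fy=3.3,interpolation=cv2.INTER_CUBIC) for i in(a,b)]))
```

```text
(no output)
```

View pics/ts2.png

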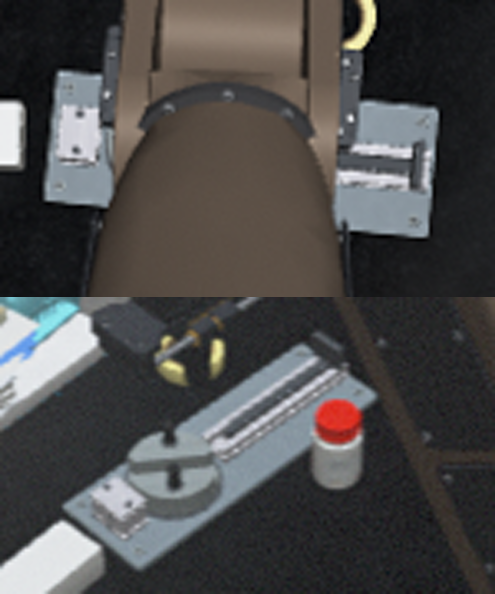

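View pics/s2.png

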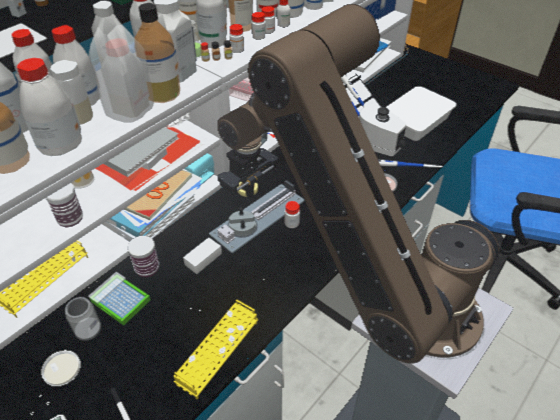

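Run:
```python
from h import *
s=env.state();print(s['eef_pos'],s['qvel'].round(3))
im=cv2.imread('pics/w2.png')[170:310,80:330]
cv2.imwrite('pics/w2z.png',cv2.resize(im,None,fx=3.2,fy=3.2,interpolation=cv2.INTER_CUBIC))
```

```text
[609.32628187  51.17070467  85.85541947] [-0.003 -0.02  -0.003 -0.    -0.003  0.002]
```

View pics/w2z.png

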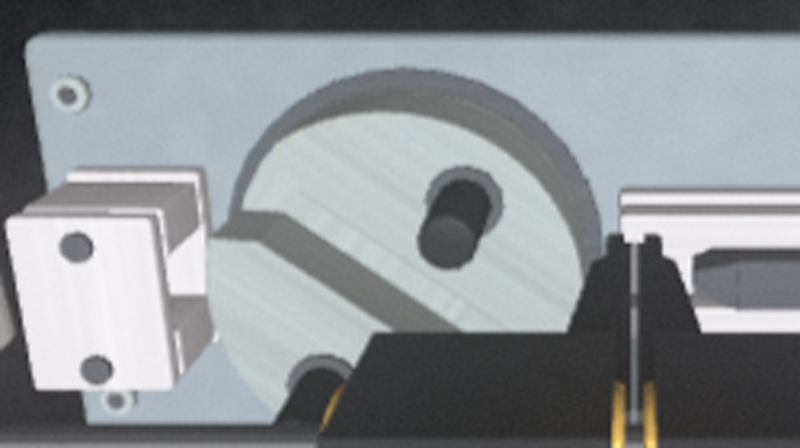

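>>> drive_tool(
  commands=[
    {"dx":0,"dy":0,"dz":-20,"yaw":0},
    {"dx":0,"dy":0,"dz":-18,"yaw":0},
    {"dx":0,"dy":0,"dz":0,"yaw":0},
    {"dx":0,"dy":0,"dz":0,"yaw":0},
  ],
)

```text
t: 4.53
eef_pos: [609.2, 51.2, 47.9]
tcp_rot: [3.142, -0.001, -0.076]
ft_force: [-0.1, -0.8, 0.9]
opening: 0.004
```

Run:
```python
from h import *
s=env.state();print(s['eef_pos'],s['tcp_rot'],s['ft_force'],s['qvel'].round(3))
shot('wrist','w3.png')
print(proj('wrist',s['eef_pos']))
im=cv2.imread('pics/w3.png')
cv2.imwrite('pics/w3z.png',cv2.resize(im[150:310,60:330],None,fx=2.9,fy=2.9,interpolation=cv2.INTER_CUBIC))
```

```text
[609.16820469  51.1549828   47.91619878] [ 3.14154793e+00 -8.21517535e-04 -7.61642532e-02] [-0.09598363 -0.77327676  0.85758207] [ 0.004 -0.017 -0.016  0.001  0.006  0.002]
[[278.14164493 260.87886899]]
```

View pics/w3z.png

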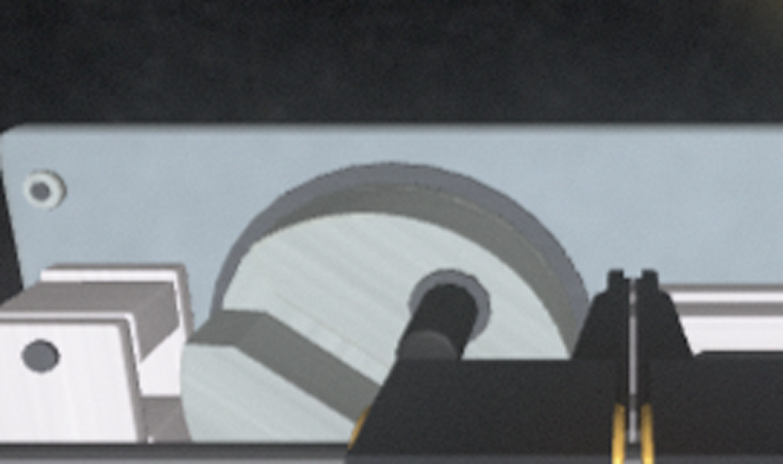

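Run:
```python
from h import *
u=lambda q:np.array(q)/2.9+[60,150]
print(ray('wrist',u([450,303]),38), ray('wrist',u([427,345]),62))
for q in ([607,280],[660,280],[580,352],[690,352]): print(ray('wrist',u(q),48),ray('wrist',u(q),70))
```

```text
[611.57018424  88.63972617  38.        ] [613.77641261  88.0932823   62.        ]
[618.27085862  55.43006285  48.        ] [627.16335842  54.14111812  70.        ]
[617.50945641  45.23524949  48.        ] [626.50016872  45.26132363  70.        ]
[603.45795616  61.99351592  48.        ] [614.26115756  59.85795788  70.        ]
[601.84215262  40.34384705  48.        ] [612.85377493  41.00085834  70.        ]
```

>>> drive_tool(
  commands=[
    {"dx":0.5,"dy":6,"dz":0,"yaw":0},
    {"dx":0.5,"dy":6,"dz":0,"yaw":0},
    {"dx":0.5,"dy":6,"dz":0,"yaw":0},
    {"dx":0.5,"dy":4,"dz":0,"yaw":0},
    {"dx":0.5,"dy":4,"dz":0,"yaw":0},
  ],
)

```text
t: 5.0
eef_pos: [612.1, 78.1, 47.2]
tcp_rot: [3.141, -0.002, -0.074]
ft_force: [2.6, -5.4, 0.1]
opening: 0.004
```

>>> drive_tool(
  commands=[
    {"dx":0.2,"dy":3,"dz":0,"yaw":0},
    {"dx":0.2,"dy":3,"dz":0,"yaw":0},
    {"dx":0,"dy":0,"dz":0,"yaw":0},
  ],
)

```text
t: 5.25
eef_pos: [611.6, 84.4, 46.6]
tcp_rot: [-3.142, 0.0, -0.075]
ft_force: [0.3, -0.2, 0.3]
opening: 0.004
```

Run:
```python
from h import *
s=env.state();print(s['eef_pos'],s['tcp_rot'],s['ft_force'],s['qvel'].round(3))
shot('wrist','w4.png')
im=cv2.imread('pics/w4.png')
cv2.imwrite('pics/w4z.png',cv2.resize(im[150:310,60:330],None,fx=2.9,fy=2.9,interpolation=cv2.INTER_CUBIC))
```

```text
[611.64480315  84.38239214  46.64522477] [-3.14152007e+00  3.19170797e-04 -7.49991805e-02] [ 0.32405652 -0.18231868  0.26123549] [-0.006  0.003  0.007  0.003  0.003 -0.01 ]
```

View pics/w4z.png

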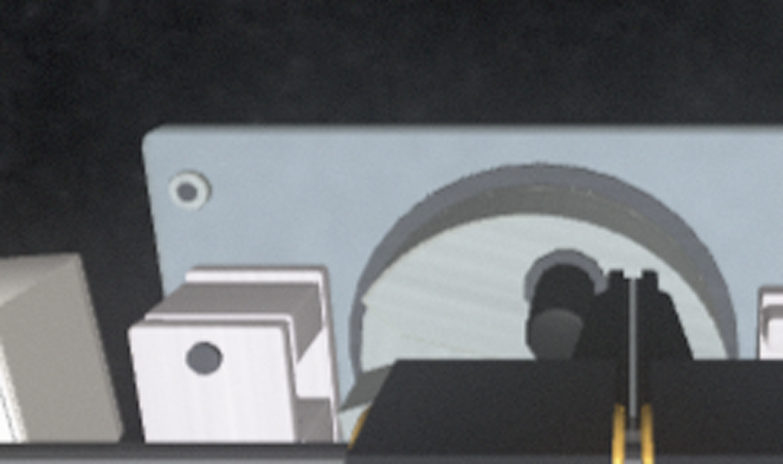

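Run:
```python
from h import *
u=lambda q:np.array(q)/2.9+[60,150]
w=ray('wrist',u([565,285]),38);print(w, ray('wrist',u([557,330]),62))
for p in ([587,101,1.4926],[588.4,106,1.5]):
    l=L(np.array(p),w);print(l,np.degrees(np.arctan2(l[1],l[0])))
for q in ([352,330],[540,185],[738,330],[540,162]): print(ray('wrist',u(q),38),ray('wrist',u(q),13.5))
```

```text
[616.42024021  97.39593829  38.        ] [617.7859851   97.06190787  62.        ]
[ -1.29483759 -29.61187583] -92.50377583354074
[ -6.60043503 -28.55867638] -103.01360866457271
[609.72418808 141.95598854  38.        ] [598.7623052  150.68169304  13.5       ]
[637.81519579 100.3157041   38.        ] [630.70915697 103.32575591  13.5       ]
[603.90265786  62.89679479  38.        ] [592.14169674  60.77063074  13.5       ]
[642.46825368  99.84489104  38.        ] [636.00090557 102.79031784  13.5       ]
```

>>> drive_tool(
  commands=[
    {"dx":0,"dy":-8,"dz":0,"yaw":0},
    {"dx":0,"dy":0,"dz":35,"yaw":0},
    {"dx":-15,"dy":0,"dz":36,"yaw":0},
    {"dx":-18,"dy":0,"dz":36,"yaw":0},
    {"dx":-18,"dy":0,"dz":36,"yaw":0},
  ],
)

```text
t: 5.72
eef_pos: [559.7, 75.0, 190.7]
tcp_rot: [3.142, 0.001, -0.076]
ft_force: [0.6, -0.6, 0.4]
opening: 0.004
```

>>> drive_tool(
  commands=[
    {"dx":-8,"dy":0,"dz":20,"yaw":0},
    {"dx":0,"dy":0,"dz":0,"yaw":0},
    {"dx":0,"dy":0,"dz":0,"yaw":0},
  ],
)

```text
t: 5.97
eef_pos: [552.7, 75.3, 210.7]
tcp_rot: [-3.141, -0.002, -0.076]
ft_force: [-0.1, -0.5, -1.2]
opening: 0.003
```

Run:
```python
from h import *
s=env.state();print(s['eef_pos'],s['tcp_rot'],s['ft_force'],s['qvel'].round(3))
shot('wrist','w5.png')
print([ (d['conf'],d['pixel']) for d in env.place_of('post_a_top','wrist')])
im=cv2.imread('pics/w5.png')
cv2.imwrite('pics/w5z.png',cv2.resize(im[100:280,140:400],None,fx=3,fy=3,interpolation=cv2.INTER_CUBIC))
```

```text
[552.73654341  75.28148189 210.7068113 ] [-3.14140891e+00 -2.15313625e-03 -7.56812684e-02] [-0.13914344 -0.45550826 -1.15779389] [ 0.001  0.051  0.014 -0.001 -0.013  0.001]
[(0.55, [248.5, 134.0])]
```

View pics/w5z.png

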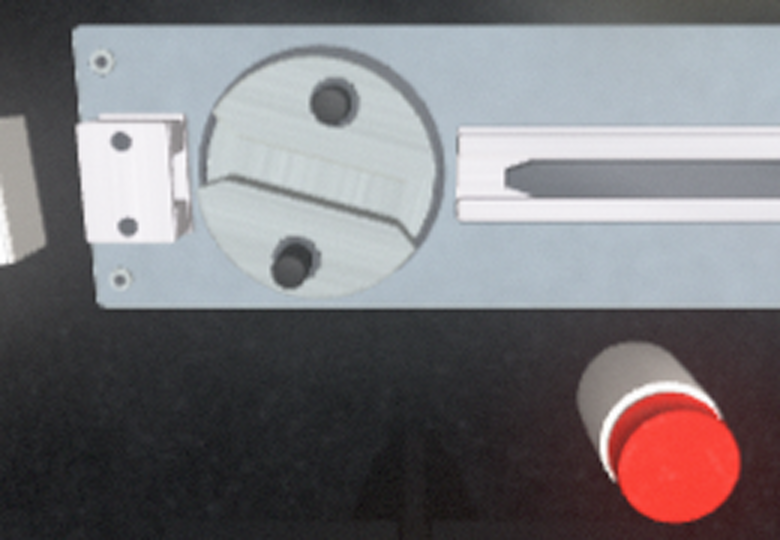

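```bash
cat > m5.py <<'E'
from h import *
u=lambda q:np.array(q)/3+[140,100]
a=ray('wrist',u([331,105]),62);b=ray('wrist',u([291,267]),62);print(a,b,(a+b)/2,np.hypot(*(a-b)[:2]))
# unit axis: plate long edges z=12, rail edges z=29
for q1,q2,z in(([75,27],[775,27],12),([98,306],[775,309],12),([460,128],[775,128],29),([460,220],[775,222],29),([220,177],[398,222],38)):
    d=ray('wrist',u(q1),z)-ray('wrist',u(q2),z);print(z,np.degrees(np.arctan2(d[1],d[0])))
d=a-b;print('posts',np.degrees(np.arctan2(d[1],d[0]))+90)
print('rail mid',(ray('wrist',u([460,128]),29)+ray('wrist',u([460,220]),29))/2,'nose',ray('wrist',u([505,178]),26))
E
python3 m5.py
```

```text
[615.62371147  96.70213967  62.        ] [564.872006  114.9178591  62.       ] [590.24785873 105.80999938  62.        ] 53.921684340917615
12 85.73097597289042
12 85.47492301312988
29 85.7331243521147
29 85.3688252777997
38 71.42659515364902
posts 70.25600515841458
rail mid [586.74967171  56.37197029  29.        ] nose [583.97198092  40.30546669  26.        ]
```

>>> drive_tool(
  commands=[
    {"dx":20,"dy":0,"dz":-33,"yaw":0},
    {"dx":20,"dy":0,"dz":-33,"yaw":0},
    {"dx":20,"dy":0,"dz":-33,"yaw":0},
    {"dx":0,"dy":0,"dz":-33,"yaw":0},
    {"dx":0,"dy":0,"dz":-31,"yaw":0},
  ],
)

```text
t: 6.48
eef_pos: [612.5, 75.4, 42.5]
tcp_rot: [3.141, 0.003, -0.076]
ft_force: [0.6, 0.2, -0.1]
opening: 0.004
```

>>> drive_tool(
  commands=[
    {"dx":0,"dy":4,"dz":0,"yaw":0},
    {"dx":0,"dy":4,"dz":0,"yaw":0},
    {"dx":0,"dy":3,"dz":0,"yaw":0},
    {"dx":0,"dy":2,"dz":0,"yaw":0},
    {"dx":0,"dy":0,"dz":0,"yaw":0},
  ],
)

```text
t: 6.9
eef_pos: [612.9, 89.2, 47.1]
tcp_rot: [-3.142, -0.001, -0.075]
ft_force: [0.8, -0.9, 0.4]
opening: 0.007
```

>>> drive_tool(
  commands=[
    {"dx":0,"dy":2,"dz":0,"yaw":0},
    {"dx":0,"dy":0.5,"dz":0,"yaw":0},
    {"dx":0,"dy":0,"dz":0,"yaw":0},
  ],
)

```text
t: 7.15
eef_pos: [613.0, 91.4, 47.2]
tcp_rot: [-3.142, -0.001, -0.075]
ft_force: [-0.3, -1.0, 0.4]
opening: 0.004
```

>>> drive_tool(
  commands=[
    {"dx":0,"dy":-8,"dz":0,"yaw":0},
    {"dx":0,"dy":0,"dz":35,"yaw":0},
    {"dx":-15,"dy":0,"dz":36,"yaw":0},
    {"dx":-18,"dy":0,"dz":36,"yaw":0},
    {"dx":-18,"dy":0,"dz":36,"yaw":0},
  ],
)

```text
t: 7.57
eef_pos: [560.8, 82.6, 190.9]
tcp_rot: [3.142, 0.001, -0.076]
ft_force: [0.7, 0.4, -0.3]
opening: 0.003
```

>>> drive_tool(
  commands=[
    {"dx":-8,"dy":-5,"dz":20,"yaw":0},
    {"dx":0,"dy":-5,"dz":0,"yaw":0},
    {"dx":0,"dy":0,"dz":0,"yaw":0},
    {"dx":0,"dy":0,"dz":0,"yaw":0},
  ],
)

```text
t: 7.9
eef_pos: [553.7, 72.7, 209.0]
tcp_rot: [3.142, 0.001, -0.076]
ft_force: [-0.9, -0.9, 0.0]
opening: 0.004
```

Run:
```python
from h import *
s=env.state();print(s['eef_pos'],s['tcp_rot'],s['ft_force'],s['qvel'].round(3))
shot('wrist','w6.png')
im=cv2.imread('pics/w6.png')
cv2.imwrite('pics/w6z.png',cv2.resize(im[100:280,140:400],None,fx=3,fy=3,interpolation=cv2.INTER_CUBIC))
```

```text
[553.67284506  72.74829934 209.01827787] [ 3.14153106e+00  6.52111136e-04 -7.61252624e-02] [-0.91317987 -0.89013742  0.00854398] [0.007 0.026 0.001 0.    0.002 0.004]
```

View pics/w6z.png

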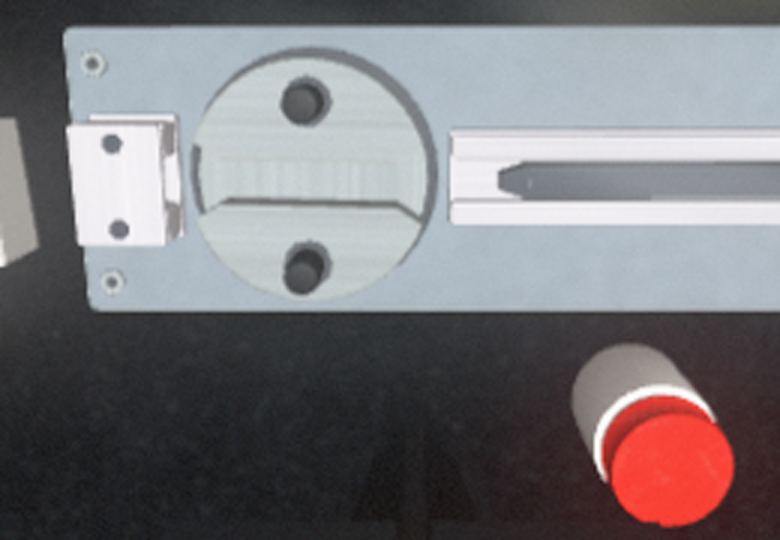

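Run:
```python
from h import *
u=lambda q:np.array(q)/3+[140,100]
a=ray('wrist',u([301,104]),62);b=ray('wrist',u([303,273]),62);print(a,b,(a+b)/2,np.hypot(*(a-b)[:2]))
for q1,q2,z in(([68,28],[775,28],12),([92,308],[775,310],12),([452,131],[775,131],29),([452,222],[775,224],29),([225,199],[393,204],38)):
    d=ray('wrist',u(q1),z)-ray('wrist',u(q2),z);print(z,np.degrees(np.arctan2(d[1],d[0])))
d=a-b;print('posts',np.degrees(np.arctan2(d[1],d[0]))+90)
```

```text
[617.6445959  103.60267617  62.        ] [563.61497896 108.73925378  62.        ] [590.62978743 106.17096497  62.        ] 54.273234060644576
12 85.71771901569412
12 85.55079659543401
29 85.7199914790388
29 85.36458941350394
38 84.01224196773721
posts 84.56923168325311
```

>>> drive_tool(
  commands=[
    {"dx":3,"dy":-39,"dz":0,"yaw":0},
    {"dx":4,"dy":-39,"dz":0,"yaw":0},
    {"dx":4,"dy":-39,"dz":0,"yaw":0},
    {"dx":4,"dy":-39,"dz":0,"yaw":0},
    {"dx":4,"dy":-39,"dz":0,"yaw":0},
  ],
)

```text
t: 8.37
eef_pos: [572.6, -123.5, 208.0]
tcp_rot: [-3.141, 0.002, -0.075]
ft_force: [-0.1, 0.6, 0.2]
opening: 0.004
```

>>> drive_tool(
  commands=[
    {"dx":0,"dy":-6,"dz":-35,"yaw":0},
    {"dx":0,"dy":0,"dz":-35,"yaw":0},
    {"dx":0,"dy":0,"dz":-35,"yaw":0},
    {"dx":0,"dy":0,"dz":-20,"yaw":0},
    {"dx":0,"dy":0,"dz":0,"yaw":0},
  ],
)

```text
t: 8.78
eef_pos: [570.4, -127.2, 79.0]
tcp_rot: [-3.139, 0.009, -0.076]
ft_force: [-0.9, 0.9, -0.5]
opening: 0.006
```

Run:
```python
from h import *
s=env.state();print(s['eef_pos'],s['tcp_rot'],s['ft_force'],s['qvel'].round(3))
shot('wrist','w7.png')
print(proj('wrist',[[573,-100.4,58],s['eef_pos']]))
```

```text
[ 570.38734402 -127.16680919   78.99261251] [-3.13926457  0.00917126 -0.07576065] [-0.92855651  0.94769788 -0.54730678] [ 0.006 -0.074 -0.059 -0.     0.087  0.001]
[[235.37148514 245.56155109]
 [277.60861028 260.62802315]]
```

View pics/w7.png

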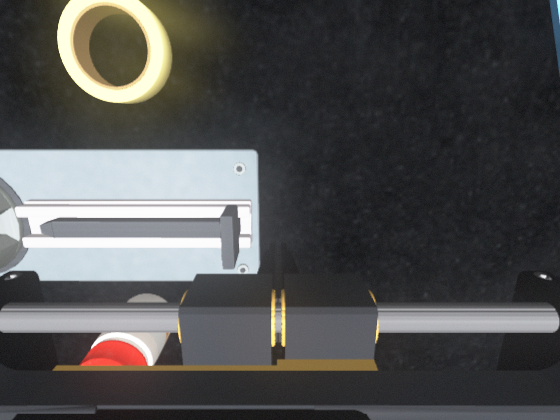

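>>> drive_tool(
  commands=[
    {"dx":0,"dy":0,"dz":-15,"yaw":0},
    {"dx":0,"dy":0,"dz":-15,"yaw":0},
    {"dx":0,"dy":0,"dz":-8,"yaw":0},
    {"dx":0,"dy":0,"dz":0,"yaw":0},
    {"dx":0,"dy":0,"dz":0,"yaw":0},
  ],
)

```text
t: 9.25
eef_pos: [573.2, -127.8, 47.3]
tcp_rot: [3.141, -0.0, -0.075]
ft_force: [0.1, -0.3, 0.2]
opening: 0.004
```

Run:
```python
from h import *
s=env.state();print(s['eef_pos'],s['tcp_rot'],s['ft_force'],s['qvel'].round(3))
shot('wrist','w8.png')
print(proj('wrist',[[573,-100.4,58],s['eef_pos']]))
cv2.imwrite('pics/w8z.png',cv2.resize(cv2.imread('pics/w8.png')[150:310,60:330],None,fx=2.9,fy=2.9,interpolation=cv2.INTER_CUBIC))
```

```text
[ 573.16851603 -127.78957626   47.3228247 ] [ 3.14141789e+00 -3.76167654e-04 -7.51756240e-02] [ 0.0936048  -0.28233904  0.20803831] [-0.    -0.013 -0.006  0.003  0.001 -0.001]
[[226.92229649 272.75544671]
 [277.77006652 260.62515762]]
```

View pics/w8z.png

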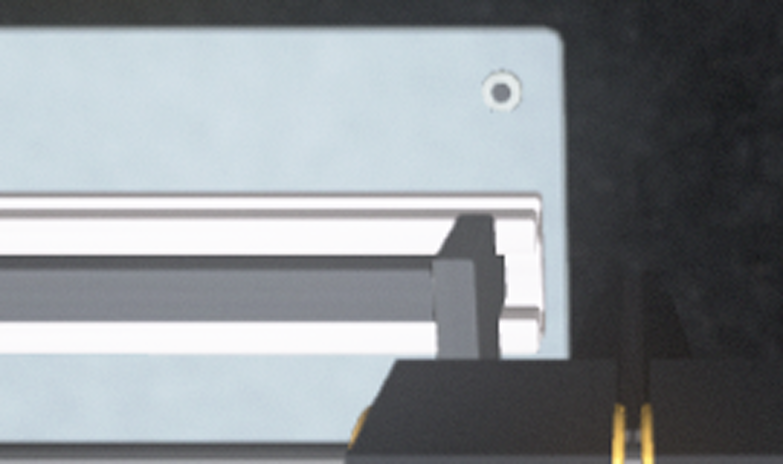

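Run:
```python
from h import *
u=lambda q:np.array(q)/2.9+[60,150]
print('plate +x rear top corner',ray('wrist',u([474,260]),58),ray('wrist',u([494,215]),30))
print('bar',ray('wrist',u([400,266]),33),ray('wrist',u([400,321]),33))
print('rail',ray('wrist',u([535,194]),29),ray('wrist',u([535,353]),29))
```

```text
plate +x rear top corner [ 591.9946669  -100.81844404   58.        ] [ 591.25944981 -100.42622201   30.        ]
bar [582.5540314  -80.17280612  33.        ] [570.19491    -78.40658612  33.        ]
rail [ 594.87988296 -109.2745639    29.        ] [ 558.71045142 -105.55926287   29.        ]
```

>>> drive_tool(
  commands=[
    {"dx":0.5,"dy":6,"dz":0,"yaw":0},
    {"dx":0.5,"dy":5,"dz":0,"yaw":0},
    {"dx":0.5,"dy":4,"dz":0,"yaw":0},
    {"dx":0.5,"dy":4,"dz":0,"yaw":0},
    {"dx":0.5,"dy":4,"dz":-2,"yaw":0},
  ],
)

```text
t: 9.72
eef_pos: [575.7, -104.4, 45.2]
tcp_rot: [3.141, -0.001, -0.075]
ft_force: [0.4, -4.0, 2.9]
opening: 0.006
```

>>> drive_tool(
  commands=[
    {"dx":0.4,"dy":5,"dz":-1,"yaw":0},
    {"dx":0.4,"dy":5,"dz":0,"yaw":0},
    {"dx":0.4,"dy":5,"dz":0,"yaw":0},
    {"dx":0.4,"dy":5,"dz":0,"yaw":0},
    {"dx":0.4,"dy":5,"dz":0,"yaw":0},
  ],
)

```text
t: 10.13
eef_pos: [577.3, -79.3, 43.6]
tcp_rot: [3.142, 0.0, -0.075]
ft_force: [0.0, -1.2, 1.4]
opening: 0.004
```

Run:
```python
from h import *
s=env.state();print(s['eef_pos'],s['tcp_rot'],s['ft_force'],s['qvel'].round(3))
shot('wrist','w9.png')
```

```text
[577.26639845 -79.26092903  43.63435722] [ 3.14150452e+00  8.71131552e-05 -7.53347205e-02] [ 0.01291079 -1.16772043  1.43551734] [ 0.101 -0.002  0.011 -0.    -0.005  0.101]
```

View pics/w9.png

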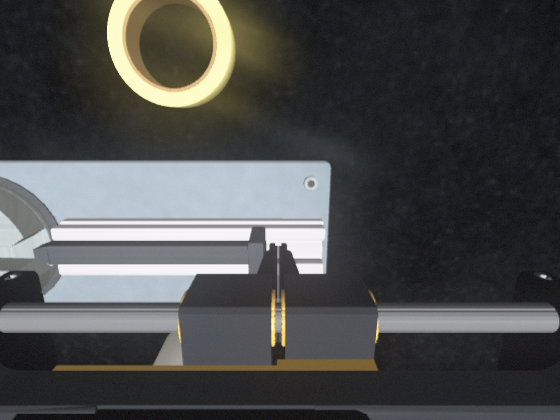

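>>> drive_tool(
  commands=[
    {"dx":0.3,"dy":4,"dz":0,"yaw":0},
    {"dx":0.3,"dy":4,"dz":0,"yaw":0},
    {"dx":0.3,"dy":4,"dz":0,"yaw":0},
    {"dx":0.3,"dy":4,"dz":0,"yaw":0},
    {"dx":0.3,"dy":4,"dz":0,"yaw":0},
  ],
)

```text
t: 10.6
eef_pos: [578.7, -59.4, 43.6]
tcp_rot: [3.142, 0.0, -0.075]
ft_force: [-0.2, -1.1, 0.4]
opening: 0.006
```

>>> drive_tool(
  commands=[
    {"dx":0.3,"dy":4,"dz":0,"yaw":0},
    {"dx":0.3,"dy":4,"dz":0,"yaw":0},
    {"dx":0.3,"dy":4,"dz":0,"yaw":0},
    {"dx":0.3,"dy":4,"dz":0,"yaw":0},
    {"dx":0.3,"dy":4,"dz":0,"yaw":0},
  ],
)

```text
t: 11.02
eef_pos: [580.2, -39.4, 43.6]
tcp_rot: [3.142, 0.0, -0.075]
ft_force: [-0.0, -1.6, -0.6]
opening: 0.006
```

Run:
```python
from h import *
s=env.state();print(s['eef_pos'],s['tcp_rot'],s['ft_force'],s['qvel'].round(3))
shot('wrist','w10.png')
```

```text
[580.24032103 -39.36154173  43.61891147] [ 3.14152356e+00  1.17845382e-04 -7.53298432e-02] [-0.04504945 -1.61377779 -0.64148073] [ 0.082  0.001 -0.001 -0.001  0.     0.082]
```

View pics/w10.png

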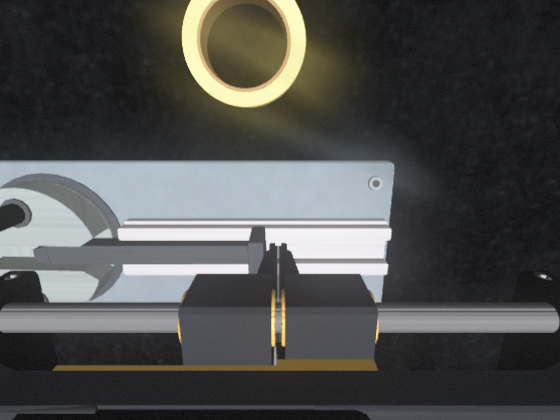

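Nose (40,253) is in the slot mid-disc, force just friction. Continuing.

>>> drive_tool(
  commands=[
    {"dx":0.2,"dy":4,"dz":0,"yaw":0},
    {"dx":0.2,"dy":4,"dz":0,"yaw":0},
    {"dx":0.2,"dy":4,"dz":0,"yaw":0},
    {"dx":0.2,"dy":4,"dz":0,"yaw":0},
    {"dx":0.2,"dy":4,"dz":0,"yaw":0},
  ],
)

```text
t: 11.48
eef_pos: [581.3, -19.4, 43.7]
tcp_rot: [3.141, -0.0, -0.075]
ft_force: [0.1, -1.9, -0.7]
opening: 0.007
```

>>> drive_tool(
  commands=[
    {"dx":0.2,"dy":4,"dz":0,"yaw":0},
    {"dx":0.2,"dy":4,"dz":0,"yaw":0},
    {"dx":0.2,"dy":4,"dz":0,"yaw":0},
    {"dx":0.2,"dy":4,"dz":0,"yaw":0},
    {"dx":0.2,"dy":4,"dz":0,"yaw":0},
  ],
)

```text
t: 11.9
eef_pos: [582.4, 0.5, 43.8]
tcp_rot: [3.141, -0.0, -0.075]
ft_force: [-0.5, -2.8, 3.1]
opening: 0.007
```

>>> drive_tool(
  commands=[
    {"dx":0.2,"dy":4,"dz":0,"yaw":0},
    {"dx":0.2,"dy":4,"dz":0,"yaw":0},
    {"dx":0.2,"dy":4,"dz":0,"yaw":0},
    {"dx":0.2,"dy":3,"dz":0,"yaw":0},
    {"dx":0,"dy":0,"dz":0,"yaw":0},
  ],
)

```text
t: 12.32
eef_pos: [583.0, 15.9, 43.6]
tcp_rot: [-3.141, 0.0, -0.075]
ft_force: [1.4, -0.0, 0.7]
opening: 0.006
```

Run:
```python
from h import *
s=env.state();print(s['eef_pos'],s['tcp_rot'],s['ft_force'],s['qvel'].round(3))
shot('wrist','w11.png')
```

```text
[582.98077867  15.91287118  43.58041312] [-3.14146043e+00  2.22495122e-04 -7.50271076e-02] [ 1.35054848 -0.0190949   0.6618688 ] [-0.007  0.003  0.004  0.003  0.    -0.011]
```

View pics/w11.png

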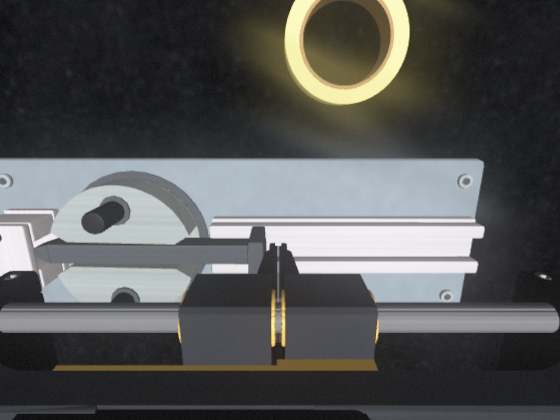

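>>> drive_tool(
  commands=[
    {"dx":0.2,"dy":3,"dz":0,"yaw":0},
    {"dx":0.2,"dy":3,"dz":0,"yaw":0},
    {"dx":0.2,"dy":3,"dz":0,"yaw":0},
    {"dx":0.2,"dy":2,"dz":0,"yaw":0},
    {"dx":0,"dy":1,"dz":0,"yaw":0},
  ],
)

```text
t: 12.78
eef_pos: [583.8, 27.6, 43.6]
tcp_rot: [3.142, 0.0, -0.075]
ft_force: [-0.4, -0.7, -0.1]
opening: 0.003
```

>>> drive_tool(
  commands=[
    {"dx":0,"dy":1,"dz":0,"yaw":0},
    {"dx":0,"dy":1,"dz":0,"yaw":0},
  ],
)

```text
t: 12.95
eef_pos: [583.8, 29.3, 43.6]
tcp_rot: [3.142, 0.0, -0.075]
ft_force: [0.4, -1.2, -0.6]
opening: 0.001
```

>>> drive_tool(
  commands=[
    {"dx":0,"dy":1,"dz":0,"yaw":0},
  ],
)

```text
t: 13.03
eef_pos: [583.9, 30.3, 43.7]
tcp_rot: [3.141, 0.0, -0.075]
ft_force: [-0.6, -1.0, -0.1]
opening: 0.002
```

>>> drive_tool(
  commands=[
    {"dx":0,"dy":1,"dz":0,"yaw":0},
  ],
)

```text
t: 13.12
eef_pos: [583.9, 31.3, 43.7]
tcp_rot: [3.142, -0.0, -0.075]
ft_force: [-0.0, -0.8, -0.7]
opening: 0.002
```

>>> drive_tool(
  commands=[
    {"dx":0,"dy":1,"dz":0,"yaw":0},
  ],
)

```text
t: 13.2
eef_pos: [583.8, 32.3, 43.6]
tcp_rot: [3.142, 0.0, -0.075]
ft_force: [-0.5, -1.3, -0.3]
opening: 0.003
```

>>> drive_tool(
  commands=[
    {"dx":0,"dy":1,"dz":0,"yaw":0},
  ],
)

```text
t: 13.28
eef_pos: [583.9, 33.1, 43.7]
tcp_rot: [3.141, -0.0, -0.075]
ft_force: [-0.4, -8.9, 0.3]
opening: 0.006
```

>>> drive_tool(
  commands=[
    {"dx":0,"dy":1,"dz":0,"yaw":0},
  ],
)

```text
t: 13.37
eef_pos: [584.0, 33.4, 43.8]
tcp_rot: [3.14, -0.0, -0.075]
ft_force: [-2.5, -16.3, 2.2]
opening: 0.007
```

>>> drive_tool(
  commands=[
    {"dx":0,"dy":0,"dz":0,"yaw":0},
    {"dx":0,"dy":-5,"dz":0,"yaw":0},
    {"dx":0,"dy":-10,"dz":0,"yaw":0},
    {"dx":0,"dy":0,"dz":30,"yaw":0},
    {"dx":-10,"dy":0,"dz":38,"yaw":0},
  ],
)

```text
t: 13.78
eef_pos: [573.6, 18.3, 110.2]
tcp_rot: [-3.141, 0.004, -0.076]
ft_force: [0.4, -0.4, 1.1]
opening: 0.004
```

>>> drive_tool(
  commands=[
    {"dx":-10,"dy":10,"dz":38,"yaw":0},
    {"dx":-10,"dy":20,"dz":34,"yaw":0},
    {"dx":0,"dy":20,"dz":20,"yaw":0},
    {"dx":0,"dy":0,"dz":0,"yaw":0},
    {"dx":0,"dy":0,"dz":0,"yaw":0},
  ],
)

```text
t: 14.2
eef_pos: [554.1, 69.5, 204.6]
tcp_rot: [-3.141, -0.002, -0.074]
ft_force: [0.1, 0.8, -0.3]
opening: 0.008
```

Run:
```python
from h import *
s=env.state();print(s['eef_pos'],s['ft_force'],s['t'])
shot('wrist','w12.png')
cv2.imwrite('pics/w12z.png',cv2.resize(cv2.imread('pics/w12.png')[90:290,130:400],None,fx=2.9,fy=2.9,interpolation=cv2.INTER_CUBIC))
for k,z in dict(push_plate=46,keeper_mouth=26,lock_disc=13.5,reagent_bottle=0,carton=0,tape=0).items():
    print(k,[(d['conf'],ray('wrist',d['pixel'],z).round(1)) for d in env.place_of(k,'wrist')[:2]])
shot('scene','s12.png')
```

```text
[554.07567191  69.50567907 204.62747144] [ 0.10331237  0.78189185 -0.30230564] 14.2
push_plate [(0.95, array([583.2,  38.8,  46. ]))]
keeper_mouth [(0.74, array([589.6, 153.5,  26. ]))]
lock_disc [(0.59, array([589.2, 106. ,  13.5])), (0.39, array([590.5, 107. ,  13.5]))]
reagent_bottle [(0.72, array([488.3,  -8.5,   0. ]))]
carton [(0.94, array([590.4, 263.8,   0. ]))]
tape []
```

View pics/w12z.png

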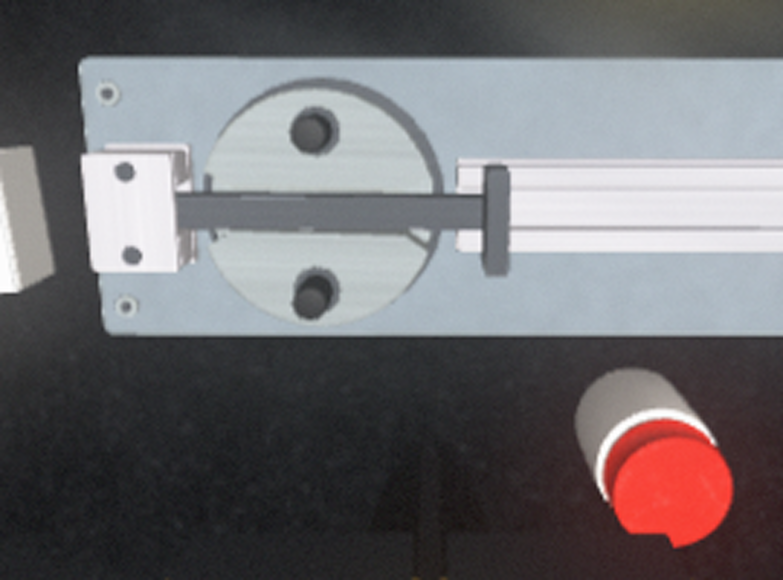

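View pics/s12.png

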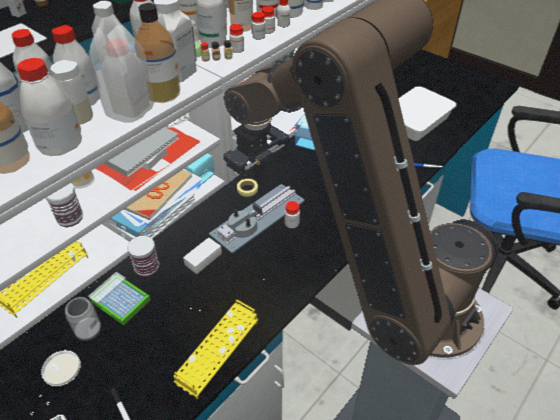

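The bar runs through the slot into the keeper. The plate's rear face is about 67 mm before the disc's axis, and the bystanders haven't moved.

```bash
python3 -c "
from cell import env
print(env.job_done())"
```

```text
the job is handed in; nothing more can be done
None
```

The shaft is locked: the disc's slot is in line with the bar, and the bar is fully home in the keeper. I handed the job in at about 14.5 s.

- **Disc:** I pushed it round by one post with the closed fingertips in two strokes, about 37° in all. Before I pushed the bar, the slot was within about 1.5° of the unit's axis.
- **Bar:** I pushed it by its plate through the slot. Sliding force stayed at about 1–4 N, then rose to 9 and 16 N when the nose met the pocket's end wall.
- **Last checks:**
  - With the fingers clear, the wrist picture shows the bar through the slot and in the keeper.
  - It puts the plate's rear face about 67 mm before the disc's axis, which is the fully home value.
  - The bottle and carton measure within about 4 mm of where they started. The tape and mug look unmoved in the scene picture, but I did not re-measure them.
  - The dish was never approached and was not checked at the end.
- **Disagreements:**
  - The first wrist-camera estimate of the disc's position was about 5 mm off the top camera's. Later close views agreed with the top camera.
  - The network did not find the tape in the last wrist picture, where it was probably out of view.

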